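# Dock the scoop, then find which way a flask's twist-lock cap opens and hold it off

### The job

Get the flask with the wing-handled cap ready for measuring out: first put the eye of the steel scoop over the post on the flask stand and let it rest there, then take the wing-handled cap off its flask. Nobody remembers whether that cap opens anticlockwise or clockwise, so try it both ways, turn it the way it goes until it stops, and lift it straight out. Finish still holding the cap in the gripper, upright and still, at least 5 cm above its own flask, and leave the round-knobbed cap shut and the other things where they are.

Things in the scene. Friction and masses are not known exactly. Their poses are not given: they have to be found in the camera images.
- stand: Fixed wooden board, 110 mm (its x) by 355 mm (its y) by 10 mm thick. Origin on the worktop, 12.5 mm left of the board's centre; x away from the robot, y along the board to the left, z up. On it, fixed: two identical steel flasks at y = +115 mm and y = -15 mm, and a post at y = -165 mm, all at x = 0.
- place_left (a point): Centre of the left flask's mouth, on its axis, 82 mm above the worktop. Each flask is 68 mm across, its neck 54 mm. One flask opens anticlockwise seen from above, the other clockwise; which is which is not known and cannot be seen.
- place_right (a point): Centre of the right flask's mouth, on its axis, 82 mm above the worktop.
- post_tip (a point): Rounded tip of the upright steel post, on its axis, 65 mm above the worktop. The post is 10 mm across and rises from a shoulder 28 mm across whose top is 20 mm above the worktop.
- wing_cap: Grey cap with a wing: disc 58 mm across, 8 mm thick; on it an upright wing 52 mm long (cap x), 14 mm thick (cap y), its top 49 mm above the disc's underside. It shuts the left or the right flask. Origin: centre of the disc's underside, which rests on the flask's mouth; z up. Shut, the wing lies along the stand's x. A stem with two lugs hangs 17 mm below the disc, locked in the neck. 80 g.
- wing_grip (a point): Point on the cap's axis inside the wing, 34 mm above the disc's underside. Turned the wrong way, the cap meets a firm stop within 3 degrees. Turned the right way it goes freely (no spring) through 70 degrees to a firm stop; there, within about 6 degrees, it lifts straight out.
- round_cap: Grey cap like the other but with a round knob, 36 mm across, its top 41 mm above the disc's underside, in place of the wing; it shuts the other flask. Origin at the centre of the disc's underside, z up.
- scoop: Loose steel measuring scoop, bowl down, about 120 g, mostly in the bowl (44 mm across, 28 mm high). Origin: centre of the bowl's underside. A bar handle 12 mm wide (y), 8 mm thick, 20 to 28 mm above the underside, runs along scoop +x to x = 115 mm and ends in a ring, the eye.
- scoop_eye (a point): Centre of the scoop's eye (ring 34 mm outside, 22 mm inside across, 8 mm thick) at half its thickness, 24 mm above the scoop's underside and 130 mm from the bowl's axis. The scoop lies level with its eye on the post's shoulder and its bowl on the worktop beside the stand.
- ramekin: Bystander: white ramekin, 68 mm across, 45 mm high; origin at the centre of its underside.
- spice_jar: Bystander: glass jar with a cork, 44 mm across, 92 mm high; origin at the centre of its underside.
- lime: Bystander: green lime, 60x48x48 mm; origin under its centre.
Things that resemble listed ones, but are neither listed nor needed, are in the scene too. Leave any purple look-alike of the round_cap alone.

How it is judged:
By the outcome, as a careful person would: the job done as asked, in the order asked, and still so for the second after the job is handed in, while the arm keeps its last pose, push and grip.
It also fails if it takes over 64 s, if anything falls off the work surface, if the arm or the gripper's body presses on something with over 40 N, if the wrist force passes 120 N, or if a joint passes its speed limit or range.

### The arm

A 6-joint arm with a two-finger parallel gripper is mounted at the origin on a cart in front of the work surface, level with it; the furniture and walls round the work are solid. World frame = base frame: x ahead of the robot, y to its left, z up, the work surface at z = 0. Lengths are in m, angles in rad, forces in N, time in s.
With the tool pointing down it reaches from about 0.425 to 0.95 m from the base axis. Payload 3.5 kg.
Tool frame: the origin (TCP) lies at the very end of the fingers, on their centre line; the grasp point (between the pads) lies ctrl.tcp_to_grasp behind it (ctrl.tcp_to_grasp is the distance from the TCP to the grasp point, in m); z points along the fingers, y is the line along which they close (so a half turn about z gives the same grasp; the last joint's range is limited). The gripper opens to 85 mm and grips with 20 to 120 N. Pads are 22 mm wide; open, the fingers measure 114 mm over their backs; the gripper's body (76 mm by 85 mm) begins 54 mm behind the grasp point. The pads swing forward as they close: fully open they stand 13 mm farther back than shut.
Start: joints at [-1.292, 0.286, 1.577, -0, 1.279, -0.15], TCP at [0.281, -0.614, 0.231] pointing down, gripper open.
Joint ranges: [-2.77, 2.77], [-0.9, 2.22], [0.21, 2.48], [-1.53, 4.67], [0.24, 2.81], [-2.84, 2.84]. Speed limits (rad/s): [2.79, 2.79, 3.14, 3.14, 3.14, 3.14].

### API

Orientations are given as a unit quaternion [x, y, z, w].
In Python, from plant import ctrl gives the robot as it stands.
- The arm moves only by the shell command python3 -m inch 'ROWS' [FORCE]. ROWS is JSON, a list of rows, each an object with "slide": the shift along the tool's x, y, z in cm, a list of three; "turn": the turn about the tool's z in rad; "grip": the finger opening in cm, from 0 to 8.54. A call has 1 to 20 rows; each row is the pose to reach, as a shift and turn from the pose commanded when the call began, along the tool's axes at that moment; what a row does not reach only later rows make up. A row lasts 1/10 s, in which the tool goes at most 50 mm and 8.59 degrees, less where a joint would pass 70% of its speed; a pose out of reach is approached as far as the arm can. A call with a gripper value outside its range is refused whole. The fingers move at their own pace and stop on an object; FORCE is the grip in N (left out, the last holds). Time passes only in rows, so rows that repeat a pose let the fingers close. It gives the time, the measured TCP pose, the force, the opening and the grip force at its end, in the units of the state.
- ctrl.get_state(): the state, without advancing time (a new reading comes with each control period).
- ctrl.read_camera(name): name is "side" or "top" or "wrist"; returns (picture, depth): 480x640x3 uint8, red, green, blue; 480x640 float32, m along the optical axis (not along the pixel's ray), 0 where there is no reading.
- ctrl.camera_info(name): a dict with "K" (3x3 intrinsics, pixels), "camera_from_world" (4x4, takes a point from world to camera coordinates); the wrist camera has in their place "T_tool_cam" (4x4, takes a point from camera to tool coordinates, whose origin is the TCP and whose axes are the flange's). Camera axes: x right, y down, z forward; pixel columns grow to the right and rows downward; lengths in m; the calibration is good to about 2 mm. A picture is of the moment at which its call begins: read the wrist's pose just before it. camera_info takes no time and is no camera call.
- ctrl.sign_off(): hands the job in; it is judged then, once.
The state is a dict: "time": time; "qpos": joint angles; "dq": joint speeds; "joint_efforts": joint torques, N m; "eef_pos": TCP position; "tcp_rot": TCP orientation; "contact_force": force on the tool from outside, world axes, zero at the start; "wrist_torque": the same for the moment, N m; "opening": opening from 0.0 (shut) to 1.0 (fully open); "finger_force": force on a finger pad.
Only numpy, scipy, OpenCV 4.12 (cv2) and the standard library are available. Lean on these libraries where they do the work, as an engineer would, in place of code of your own. Each camera call takes 0.05 s, during which the arm holds its last target. There are 200 camera calls.

## Working session

There is one attempt and no reset: what is moved stays moved. The work goes in short steps, Python scripts to look and compute and a shell command to move; the robot and the scene stay as the last step left them, time stands still between calls to the robot, and variables do not carry over. Pictures are saved under pics/ and viewed, at most 10 in all, crops included, and the job is handed in when it is done.

```bash
ls; mkdir -p pics; python3 - <<'E'
from plant import ctrl
import cv2,numpy as np
s=ctrl.get_state();print(s,ctrl.tcp_to_grasp)
for n in("top","side"):
    im,d=ctrl.read_camera(n);cv2.imwrite(f"pics/{n}0.png",im[:,:,::-1]);np.save(f"pics/{n}0.npy",d);print(n,ctrl.camera_info(n))
print(ctrl.camera_info("wrist"))
E
```

```text
pics
{'time': 0.0, 'qpos': array([-1.29198446e+00,  2.87202799e-01,  1.57819527e+00,  1.83000878e-05,
        1.27857989e+00, -1.50008274e-01]), 'dq': array([-1.40028785e-03, -9.68441427e-06, -4.04456691e-04,  1.12397975e-03,
       -1.61365829e-03, -5.06731286e-04]), 'joint_efforts': array([-4.81843608e-05, -4.05979908e+01, -2.92627877e+01, -1.73323897e-04,
        5.84775611e-03, -2.23958644e-06]), 'eef_pos': array([ 0.28050597, -0.61323035,  0.22991252]), 'tcp_rot': array([ 9.77101952e-01,  2.12768309e-01, -6.80151211e-05, -1.19074506e-03]), 'contact_force': array([ 0.85874912,  0.92407017, -0.26564606]), 'wrist_torque': array([-0.01770596,  0.00509878, -0.07185284]), 'finger_force': 0.0, 'opening': 0.9968044348866011} 0.0187
top {'K': array([[474.73646715,   0.        , 321.73450966],
       [  0.        , 474.73646715, 239.14006251],
       [  0.        ,   0.        ,   1.        ]]), 'camera_from_world': array([[-0.01952285, -0.99979721, -0.00494026,  0.09344463],
       [-0.99595332,  0.01988087, -0.08764549,  0.52597366],
       [ 0.08772593,  0.00320918, -0.99613948,  1.201
[... 320 characters left out ...]
      [-0.21017647,  0.30632629, -0.92843419,  0.17635614],
       [ 0.53506568, -0.75875847, -0.37147047,  1.57496216],
       [ 0.        ,  0.        ,  0.        ,  1.        ]])}
{'K': array([[429.30792351,   0.        , 317.96405638],
       [  0.        , 429.30792351, 244.14282894],
       [  0.        ,   0.        ,   1.        ]]), 'T_tool_cam': array([[-1.95455848e-04, -9.64604614e-01, -2.63700398e-01,
         6.50645325e-02],
       [ 9.99999782e-01, -3.54762547e-04,  5.56501945e-04,
         3.76028856e-04],
       [-6.30355369e-04, -2.63700232e-01,  9.64604473e-01,
        -1.43009964e-01],
       [ 0.00000000e+00,  0.00000000e+00,  0.00000000e+00,
         1.00000000e+00]])}
```

View pics/top0.png

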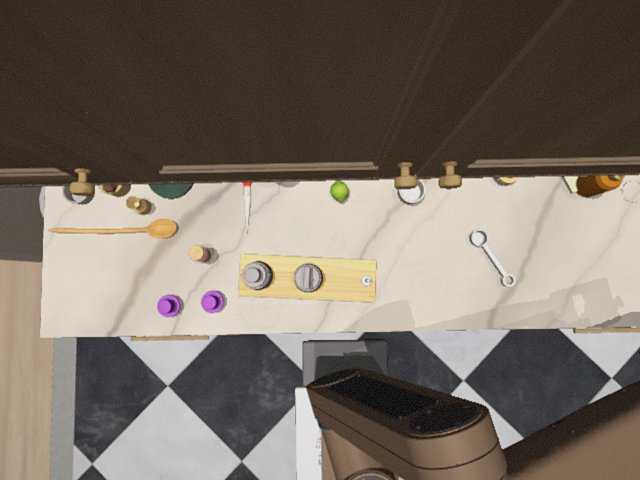

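View pics/side0.png

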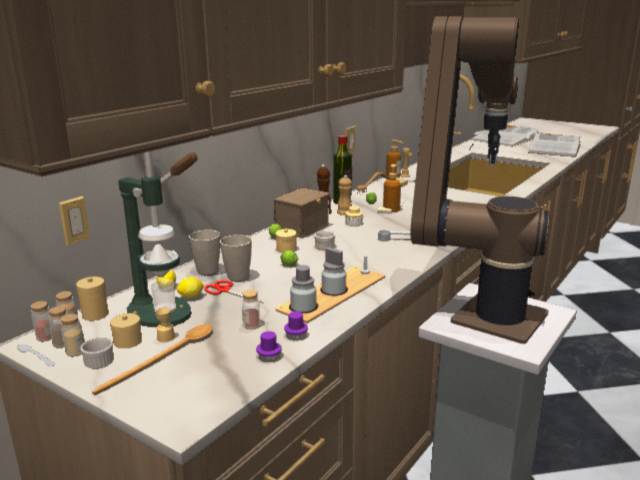

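The top view shows the stand with the round cap at (257,275), the wing cap at (308,278) on the right flask and the post at (367,281). The steel scoop has its bowl at (479,239) and its eye at (508,281). The purple look-alikes are at (168,306) and (212,301).

```bash
cat > h.py <<'E'
import numpy as np,cv2
from plant import ctrl
from scipy.spatial.transform import Rotation as R
def cloud(n,d,st=None):
    i=ctrl.camera_info(n);K=i["K"]
    v,u=np.mgrid[:480,:640]
    P=np.stack([(u-K[0,2])/K[0,0]*d,(v-K[1,2])/K[1,1]*d,d],-1)
    if n=="wrist":
        P=P@i["T_tool_cam"][:3,:3].T+i["T_tool_cam"][:3,3]
        return P@R.from_quat(st["tcp_rot"]).as_matrix().T+st["eef_pos"]
    T=np.linalg.inv(i["camera_from_world"]);return P@T[:3,:3].T+T[:3,3]
def onplane(n,u,v,z,st=None):
    d=np.ones((480,640),np.float32)
    i=ctrl.camera_info(n);K=i["K"];r=np.array([(u-K[0,2])/K[0,0],(v-K[1,2])/K[1,1],1])
    if n=="wrist":
        Q=R.from_quat(st["tcp_rot"]).as_matrix();T=i["T_tool_cam"];o=Q@T[:3,3]+st["eef_pos"];r=Q@T[:3,:3]@r
    else:
        T=np.linalg.inv(i["camera_from_world"]);o=T[:3,3];r=T[:3,:3]@r
    return o+r*(z-o[2])/r[2]
E
python3 - <<'E'
from h import *
d=np.load("pics/top0.npy");P=cloud("top",d)
for n,(u,v),z in [("bowl",(479,239),.028),("eye",(508,281),.024),("post",(367,281),.065),("wing",(308,278),.131),("round",(257,275),.123),("board TL",(240,254),.01),("board BR",(375,301),.01),("TR",(377,260),.01),("BL",(239,296),.01)]:
    print(n,P[v,u].round(3),onplane("top",u,v,z).round(3))
m=(P[...,2]>.012)&(P[...,2]<.05)&(d>0)
m[:, :440]=0;m[:,540:]=0;m[:220]=0;m[300:]=0
q=P[m];print(len(q),q.min(0),q.max(0))
im=cv2.imread("pics/top0.png");cv2.imwrite("pics/c1.png",np.hstack([cv2.resize(im[240:310,230:390],(480,210),interpolation=2).repeat(1,0),cv2.resize(im[225:295,455:530],(225,210),interpolation=2)]))
E
```

```text
bowl [ 0.522 -0.329  0.003] [ 0.52  -0.32   0.028]
eye [ 0.411 -0.4   -0.001] [ 0.411 -0.39   0.024]
post [ 0.418 -0.027  0.068] [ 0.418 -0.027  0.065]
wing [0.428 0.117 0.132] [0.428 0.117 0.131]
round [0.437 0.237 0.124] [0.437 0.237 0.123]
board TL [ 0.495  0.299 -0.004] [0.494 0.297 0.01 ]
board BR [ 0.366 -0.052 -0.   ] [ 0.366 -0.051  0.01 ]
TR [ 0.472 -0.06   0.002] [ 0.472 -0.059  0.01 ]
BL [ 0.385  0.302 -0.001] [0.386 0.3   0.01 ]
402 [ 0.39811195 -0.40743275  0.01273297] [ 0.5429911  -0.29775225  0.03539302]
```

View pics/c1.png

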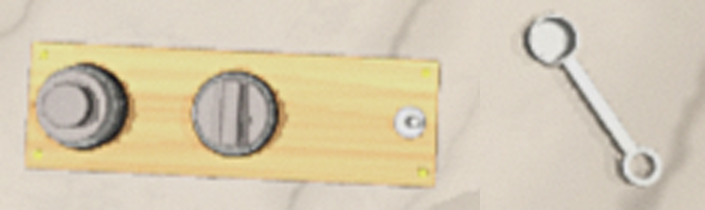

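The crop confirms it: the wing cap is on the right flask, the round cap on the left one, and the scoop's bowl and eye are 130 mm apart, as specified. I'll go above the scoop handle.

```bash
python3 -m inch '[{"slide":[14,-8,3],"turn":-0.07,"grip":5},{"slide":[28,-15.8,6],"turn":-0.14,"grip":5},{"slide":[28,-15.8,9],"turn":-0.14,"grip":5},{"slide":[28,-15.8,10],"turn":-0.14,"grip":5},{"slide":[28,-15.8,10],"turn":-0.14,"grip":5},{"slide":[28,-15.8,10],"turn":-0.14,"grip":5},{"slide":[28,-15.8,10],"turn":-0.14,"grip":5},{"slide":[28,-15.8,10],"turn":-0.14,"grip":5},{"slide":[28,-15.8,10],"turn":-0.14,"grip":5},{"slide":[28,-15.8,10],"turn":-0.14,"grip":5},{"slide":[28,-15.8,10],"turn":-0.14,"grip":5},{"slide":[28,-15.8,10],"turn":-0.14,"grip":5}]' 60
python3 - <<'E'
from h import *
s=ctrl.get_state();im,d=ctrl.read_camera("wrist");cv2.imwrite("pics/w1.png",im[:,:,::-1])
print(s["eef_pos"],s["tcp_rot"],s["qpos"])
P=cloud("wrist",d,s)
np.save("pics/w1.npy",P)
m=((P[...,2]>.012)&(P[...,2]<.05)&(d>0)&(abs(P[...,0]-.47)<.12)&(abs(P[...,1]+.355)<.12)).astype(np.uint8)
q=P[m>0];print(len(q),q.min(0),q.max(0))
E
```

```text
time: 1.3
eef_pos: [0.4693, -0.3551, 0.132]
tcp_rot: [0.96, 0.28, 0.0, 0.001]
contact_force: [-0.0, -0.5, 0.8]
opening: 0.584
finger_force: 0.0
[ 0.46925916 -0.35507746  0.13198641] [9.60087547e-01 2.79698975e-01 2.37602152e-04 5.73291231e-04] [-8.20037083e-01  1.98492000e-01  1.87386061e+00 -1.05252493e-04
  1.06800232e+00  1.83848681e-01]
6324 [ 0.39663833 -0.40873846  0.01200624] [ 0.5443537  -0.30114598  0.03099637]
```

View pics/w1.png

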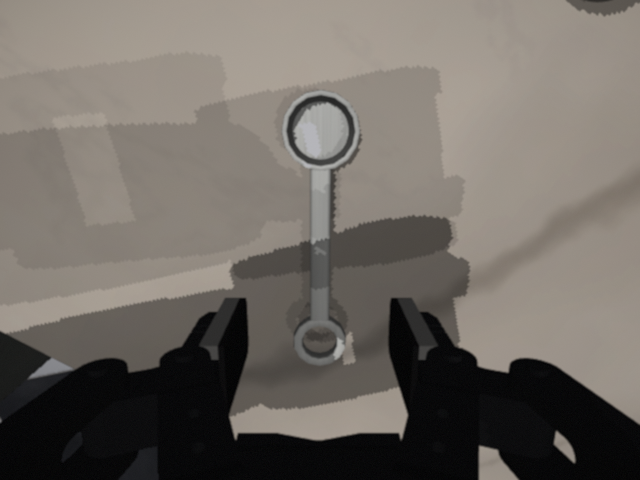

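The wrist view shows the handle centred and vertical, with the bowl rim at (321,130) and the eye at (320,342).

```bash
python3 - <<'E'
from h import *
s=ctrl.get_state()
b=onplane("wrist",321,130,.028,s);e=onplane("wrist",320,341,.028,s)
Q=R.from_quat(s["tcp_rot"]).as_matrix()
print(b,e,np.linalg.norm(b-e)); 
for f in(.055,.065):
    g=b+(e-b)/np.linalg.norm(e-b)*f;g[2]=.006;print(g,Q.T@(g-s["eef_pos"])*100)
v=Q.T@(b-e);print(np.arctan2(v[1],v[0]))
E
```

```text
[ 0.5237753  -0.32263782  0.028     ] [ 0.41427809 -0.39189099  0.028     ] 0.1295594087462137
[ 0.47729202 -0.35203687  0.006     ] [ 0.82768582  0.17939413 12.58647526]
[ 0.46884051 -0.35738216  0.006     ] [-0.17230894  0.17615999 12.58633143]
0.0032341416482303082
```

```bash
python3 -m inch '[{"slide":[0.3,0.2,4.5],"turn":0,"grip":4},{"slide":[0.3,0.2,8.5],"turn":0,"grip":4},{"slide":[0.3,0.2,11],"turn":0,"grip":4},{"slide":[0.3,0.2,12.5],"turn":0,"grip":4},{"slide":[0.3,0.2,12.5],"turn":0,"grip":4},{"slide":[0.3,0.2,12.5],"turn":0,"grip":4},{"slide":[0.3,0.2,12.5],"turn":0,"grip":0.5},{"slide":[0.3,0.2,12.5],"turn":0,"grip":0.5},{"slide":[0.3,0.2,12.5],"turn":0,"grip":0.5},{"slide":[0.3,0.2,12.5],"turn":0,"grip":0.5},{"slide":[0.3,0.2,12.5],"turn":0,"grip":0.5},{"slide":[0.3,0.2,12.5],"turn":0,"grip":0.5},{"slide":[0.3,0.2,12.5],"turn":0,"grip":0.5}]' 80
```

```text
time: 2.65
eef_pos: [0.474, -0.355, 0.0078]
tcp_rot: [0.96, 0.281, 0.001, 0.001]
contact_force: [-1.2, -1.2, 6.2]
opening: 0.118
finger_force: 78.3
```

```bash
python3 -m inch '[{"slide":[0,0,-2],"turn":0,"grip":0.5},{"slide":[0,0,-5],"turn":0,"grip":0.5},{"slide":[0,0,-8.5],"turn":0,"grip":0.5},{"slide":[2,-2,-11],"turn":0.12,"grip":0.5},{"slide":[4,-5,-11],"turn":0.24,"grip":0.5},{"slide":[6,-8,-11],"turn":0.36,"grip":0.5},{"slide":[8,-11,-11],"turn":0.48,"grip":0.5},{"slide":[9.5,-14,-11],"turn":0.6,"grip":0.5},{"slide":[11,-17,-11],"turn":0.74,"grip":0.5},{"slide":[12,-19.5,-11],"turn":0.88,"grip":0.5},{"slide":[12.3,-20,-11],"turn":1.02,"grip":0.5},{"slide":[12.3,-20.4,-11],"turn":1.16,"grip":0.5},{"slide":[12.3,-20.4,-11],"turn":1.28,"grip":0.5},{"slide":[12.3,-20.4,-11],"turn":1.35,"grip":0.5},{"slide":[12.3,-20.4,-11],"turn":1.35,"grip":0.5},{"slide":[12.3,-20.4,-11],"turn":1.35,"grip":0.5},{"slide":[12.3,-20.4,-11],"turn":1.35,"grip":0.5}]' 80
python3 - <<'E'
from h import *
s=ctrl.get_state();im,d=ctrl.read_camera("wrist");im2,d2=ctrl.read_camera("top")
print(s["eef_pos"],s["tcp_rot"],s["qpos"])
np.save("pics/w2.npy",cloud("wrist",d,s));np.save("pics/t2.npy",cloud("top",d2))
cv2.imwrite("pics/w2.png",np.hstack([cv2.resize(im,(480,360)),cv2.resize(im2[220:320,290:380],(320,356)).copy() if 0 else cv2.copyMakeBorder(cv2.resize(im2[220:320,290:378],(317,360)),0,0,0,0,0)])[:,:,::-1])
cv2.imwrite("pics/w2f.png",im[:,:,::-1]);cv2.imwrite("pics/t2f.png",im2[:,:,::-1])
E
```

```text
time: 4.35
eef_pos: [0.4667, -0.1155, 0.116]
tcp_rot: [0.925, -0.38, -0.0, -0.0]
contact_force: [0.1, -0.0, -1.9]
opening: 0.118
finger_force: 78.2
[ 0.46671861 -0.11552925  0.11596087] [ 9.24867623e-01 -3.80288989e-01 -3.99493680e-04 -7.62525681e-05] [-4.54139187e-01 -1.40260344e-02  2.13732851e+00  1.18675303e-04
  1.01909729e+00  1.89681245e+00]
```

View pics/w2f.png

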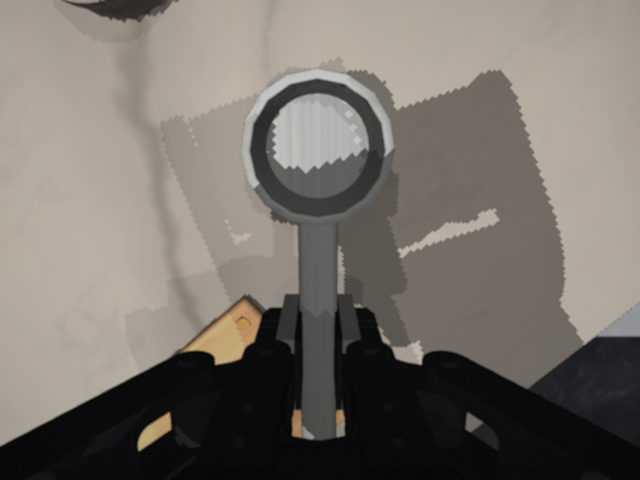

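The wrist view shows the scoop held straight, with its bowl rim centred at (318,146). The eye is hidden by the gripper, so I'll work out post and eye positions from the other cameras.

```bash
python3 - <<'E'
from h import *
s=ctrl.get_state()
W=np.load("pics/w2.npy");T=np.load("pics/t2.npy");T0=cloud("top",np.load("pics/top0.npy"))
Q=R.from_quat(s["tcp_rot"]).as_matrix()
# scoop in wrist: rim and handle
rim=W[60:225,240:395].reshape(-1,3);rim=rim[(rim[:,2]>.125)&(rim[:,2]<.16)]
print("rim n",len(rim),"z",np.percentile(rim[:,2],[5,50,95]))
c=(rim.min(0)+rim.max(0))/2;L=(rim-s["eef_pos"])@Q;print("rim tool",np.percentile(L,[1,99],axis=0))
h=W[235:290,306:330].reshape(-1,3);print("handle z near bowl",np.median(W[232:240,310:328,2]),np.median(W[285:295,310:328,2]))
b=onplane("wrist",318,146,.139,s);print("bowl c",b)
print("eye est",b-Q[:,0]*.13)
# post from T0
for z0,z1 in((.05,.075),(.015,.03)):
    m=(T0[...,2]>z0)&(T0[...,2]<z1)&(abs(T0[...,1]+.027)<.03)&(abs(T0[...,0]-.418)<.03);q=T0[m];print("post",z0,len(q),q.mean(0),q.min(0),q.max(0))
im=cv2.imread("pics/t2f.png");i0=cv2.imread("pics/top0.png")
si,_=ctrl.read_camera("side");cv2.imwrite("pics/s2f.png",si[:,:,::-1])
cr=lambda i:cv2.resize(i[230:310,290:410],(390,260),interpolation=2)
cv2.imwrite("pics/m2.png",np.vstack([np.hstack([cr(im),cr(i0)]),cv2.resize(si[210:340,270:465,::-1],(480,320)).copy() if 0 else cv2.copyMakeBorder(cv2.resize(si[200:330,270:500,::-1],(566,320)),0,0,0,214,0)]))
E
```

```text
rim n 7575 z [0.12650818 0.13490165 0.13634172]
rim tool [[ 0.0391835  -0.01946899 -0.02068264]
 [ 0.08060659  0.0219154  -0.00918369]]
handle z near bowl 0.1356204606510337 0.13571451993812772
bowl c [ 0.50935341 -0.16005324  0.139     ]
eye est [ 0.41699545 -0.06856552  0.13905796]
post 0.05 14 [ 0.41919422 -0.02785112  0.06278587] [ 0.41547384 -0.03239422  0.05501011] [ 0.42297034 -0.02464801  0.0694727 ]
post 0.015 81 [ 0.41743435 -0.02698655  0.01964853] [ 0.38957765 -0.04681839  0.01506736] [ 0.44651127 -0.00503685  0.02696444]
```

View pics/m2.png

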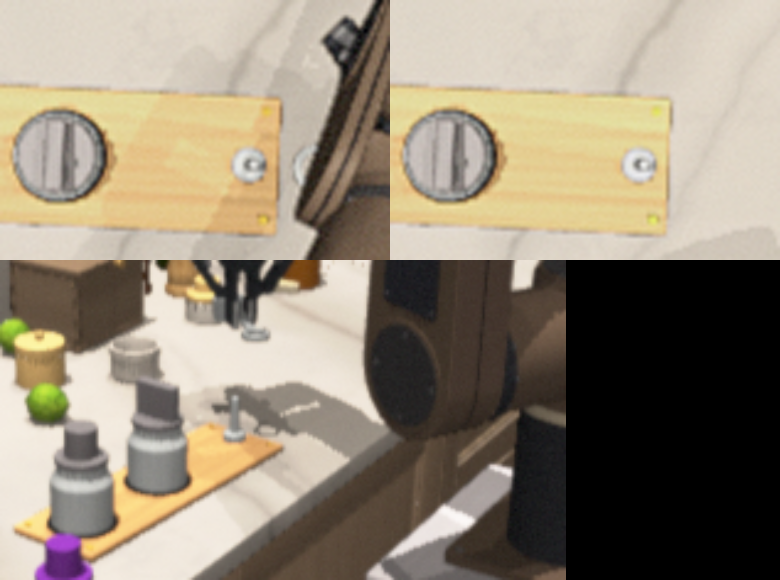

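The scoop hangs level and the eye ring shows in the side view at about (374,230). I'll triangulate the eye and the post with the same cameras.

```bash
python3 - <<'E'
from h import *
print("eye side",onplane("side",270+255*230/566,200+(334-260)*130/320,.1316))
print("tip side",onplane("side",270+234*230/566,200+(397-260)*130/320,.065))
print("shoulder side",onplane("side",270+233.5*230/566,200+(435-260)*130/320,.02))
print("tip top",onplane("top",290+251*120/390,230+163*80/260,.065))
print("shoulder top",onplane("top",290+248*120/390,230+165*80/260,.02))
print("wing",onplane("top",290+57*120/390,230+156*80/260,.131),"disc",onplane("top",290+59.5*120/390,230+155*80/260,.09))
print("eye left edge top",onplane("top",290+294*120/390,230+164*80/260,.1356))
E
```

```text
eye side [ 0.41373167 -0.06343643  0.1316    ]
tip side [ 0.41531566 -0.02116805  0.065     ]
shoulder side [ 0.41034002 -0.0137206   0.02      ]
tip top [ 0.42004967 -0.02754186  0.065     ]
shoulder top [ 0.41851484 -0.02920384  0.02      ]
wing [0.42779434 0.1176281  0.131     ] disc [0.42877787 0.11717213 0.09      ]
eye left edge top [ 0.41875086 -0.05185092  0.1356    ]
```

```bash
python3 -m inch '[{"slide":[-1.4,-1.5,0],"turn":0,"grip":0.5},{"slide":[-2.7,-3.0,0],"turn":0,"grip":0.5},{"slide":[-2.7,-3.0,2],"turn":0,"grip":0.5},{"slide":[-2.7,-3.0,4],"turn":0,"grip":0.5},{"slide":[-2.7,-3.0,5],"turn":0,"grip":0.5},{"slide":[-2.7,-3.0,5],"turn":0,"grip":0.5},{"slide":[-2.7,-3.0,5],"turn":0,"grip":0.5}]' 80
python3 - <<'E'
from h import *
s=ctrl.get_state();print(s["eef_pos"])
si,_=ctrl.read_camera("side");im,_=ctrl.read_camera("top")
a=cv2.resize(si[200:290,310:420,::-1],(440,360),interpolation=2);b=cv2.resize(im[240:320,320:400,::-1],(360,360),interpolation=2)
cv2.imwrite("pics/m3.png",np.hstack([a,b]))
E
```

```text
time: 5.2
eef_pos: [0.4692, -0.0756, 0.0667]
tcp_rot: [0.925, -0.381, 0.0, -0.0]
contact_force: [-0.3, -0.2, -0.6]
opening: 0.118
finger_force: 78.2
[ 0.46924659 -0.07560403  0.06666949]
```

View pics/m3.png

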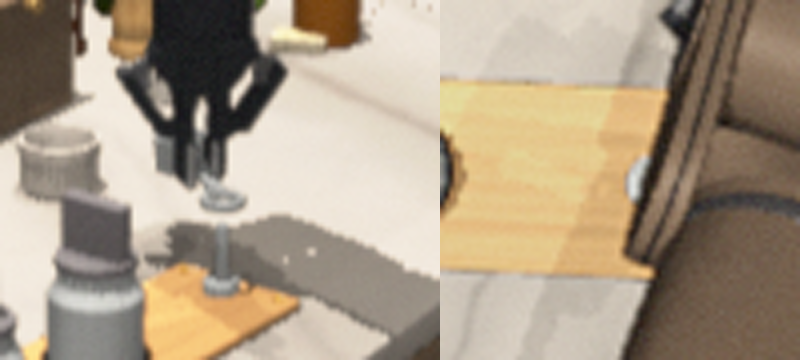

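The side view shows the eye at crop (223,197) directly above the post at (222,228), so they line up laterally. Next is the depth direction.

```bash
python3 - <<'E'
from h import *
print(onplane("side",310+223/4,200+197/4,.0829),onplane("side",310+222/4,200+228/4,.065),onplane("side",310+221/4,200+284/4,.02))
E
python3 -m inch '[{"slide":[0,0,1],"turn":0,"grip":0.5},{"slide":[0,0,1.8],"turn":0,"grip":0.5},{"slide":[0,0,2.4],"turn":0,"grip":0.5},{"slide":[0,0,2.4],"turn":0,"grip":0.5},{"slide":[0,0,2.4],"turn":0,"grip":0.5}]' 80
```

```text
[ 0.41682024 -0.02657425  0.0829    ] [ 0.40905221 -0.01318623  0.065     ] [ 0.4098154  -0.01489808  0.02      ]
time: 5.8
eef_pos: [0.4687, -0.0753, 0.0419]
tcp_rot: [0.925, -0.381, -0.0, -0.0]
contact_force: [-1.3, 0.5, -1.6]
opening: 0.117
finger_force: 78.2
```

```bash
python3 -m inch '[{"slide":[0,0,0.8],"turn":0,"grip":0.5},{"slide":[0,0,1.6],"turn":0,"grip":0.5},{"slide":[0,0,2.4],"turn":0,"grip":0.5},{"slide":[0,0,3.0],"turn":0,"grip":0.5},{"slide":[0,0,3.2],"turn":0,"grip":0.5},{"slide":[0,0,3.2],"turn":0,"grip":0.5}]' 80
python3 - <<'E'
from h import *
s=ctrl.get_state();print(s["eef_pos"])
si,_=ctrl.read_camera("side")
cv2.imwrite("pics/m4.png",cv2.resize(si[200:290,310:420,::-1],(440,360),interpolation=2))
E
```

```text
time: 6.4
eef_pos: [0.4686, -0.0753, 0.0098]
tcp_rot: [0.925, -0.381, -0.001, 0.0]
contact_force: [0.1, 0.2, -1.2]
opening: 0.118
finger_force: 78.2
[ 0.46858751 -0.07525918  0.00975254]
```

View pics/m4.png

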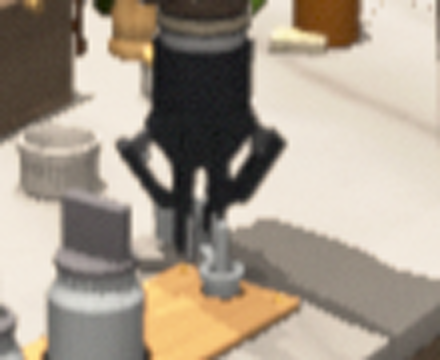

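The eye is on the post, seated almost down to the shoulder. I'll lower the last 2 mm, release and rise.

```bash
python3 -m inch '[{"slide":[0,0,0.2],"turn":0,"grip":0.5},{"slide":[0,0,0.2],"turn":0,"grip":0.5},{"slide":[0,0,0.2],"turn":0,"grip":3.5},{"slide":[0,0,0.2],"turn":0,"grip":3.5},{"slide":[0,0,0.2],"turn":0,"grip":3.5},{"slide":[0,0,0.2],"turn":0,"grip":3.5},{"slide":[0,0,0.2],"turn":0,"grip":3.5},{"slide":[0,0,0.2],"turn":0,"grip":3.5},{"slide":[0,0,-2],"turn":0,"grip":3.5},{"slide":[0,0,-5],"turn":0,"grip":3.5},{"slide":[0,0,-9],"turn":0,"grip":3.5},{"slide":[0,0,-13],"turn":0,"grip":3.5},{"slide":[0,0,-18],"turn":0,"grip":3.5},{"slide":[0,0,-18],"turn":0,"grip":3.5},{"slide":[0,0,-18],"turn":0,"grip":3.5}]' 80
python3 - <<'E'
from h import *
s=ctrl.get_state();print(s["eef_pos"],s["tcp_rot"],s["qpos"])
Q=R.from_quat(s["tcp_rot"]).as_matrix();print(Q.T@(np.array([.428,.117,.19])-s["eef_pos"])*100)
E
```

```text
time: 7.95
eef_pos: [0.4698, -0.0757, 0.1921]
tcp_rot: [0.925, -0.381, 0.002, -0.0]
contact_force: [0.1, 0.1, -0.4]
opening: 0.407
finger_force: 0.0
[ 0.46983829 -0.07569478  0.1920931 ] [ 9.24680489e-01 -3.80738625e-01  2.02237749e-03 -4.72265568e-05] [-3.73391172e-01 -1.28834312e-01  2.09255874e+00  2.69497792e-05
  1.17382244e+00  1.97858637e+00]
[-16.53966797 -10.7365265    0.16551797]
```

```bash
python3 -m inch '[{"slide":[-3,-2,0],"turn":-0.15,"grip":5},{"slide":[-6,-4,0],"turn":-0.3,"grip":5},{"slide":[-9,-6,0],"turn":-0.45,"grip":5},{"slide":[-12,-8,0],"turn":-0.6,"grip":5},{"slide":[-15,-9.5,0],"turn":-0.75,"grip":5},{"slide":[-16.5,-10.7,0],"turn":-0.9,"grip":5},{"slide":[-16.5,-10.7,0],"turn":-1.05,"grip":5},{"slide":[-16.5,-10.7,0],"turn":-1.2,"grip":5},{"slide":[-16.5,-10.7,0],"turn":-1.35,"grip":5},{"slide":[-16.5,-10.7,0],"turn":-1.5,"grip":5},{"slide":[-16.5,-10.7,0],"turn":-1.65,"grip":5},{"slide":[-16.5,-10.7,0],"turn":-1.8,"grip":5},{"slide":[-16.5,-10.7,0],"turn":-1.95,"grip":5},{"slide":[-16.5,-10.7,0],"turn":-1.95,"grip":5}]'
python3 -m inch '[{"slide":[0,0,0],"turn":-0.15,"grip":5},{"slide":[0,0,0],"turn":-0.3,"grip":5},{"slide":[0,0,0],"turn":-0.45,"grip":5},{"slide":[0,0,0],"turn":-0.6,"grip":5},{"slide":[0,0,0],"turn":-0.75,"grip":5},{"slide":[0,0,0],"turn":-0.9,"grip":5},{"slide":[0,0,0],"turn":-1.05,"grip":5},{"slide":[0,0,0],"turn":-1.2,"grip":5},{"slide":[0,0,0],"turn":-1.35,"grip":5},{"slide":[0,0,0],"turn":-1.5,"grip":5},{"slide":[0,0,0],"turn":-1.65,"grip":5},{"slide":[0,0,0],"turn":-1.8,"grip":5},{"slide":[0,0,0],"turn":-1.91,"grip":5},{"slide":[0,0,0],"turn":-1.91,"grip":5},{"slide":[0,0,0],"turn":-1.91,"grip":5}]'
python3 - <<'E'
from h import *
s=ctrl.get_state();im,d=ctrl.read_camera("wrist");cv2.imwrite("pics/w5.png",im[:,:,::-1])
print(s["eef_pos"],R.from_quat(s["tcp_rot"]).as_matrix()[:,0],s["qpos"])
P=cloud("wrist",d,s);m=(d>0)&(P[...,2]>.122)&(P[...,2]<.14)&(abs(P[...,1]-.117)<.06)&(abs(P[...,0]-.428)<.06)
q=P[m];print(len(q));(c,wh,a)=cv2.minAreaRect((q[:,:2]*1000).astype(np.float32));print(c,wh,a)
c=np.array([*c,0])/1000;c[2]=.0985;Q=R.from_quat(s["tcp_rot"]).as_matrix();print(Q.T@(c-s["eef_pos"])*100)
E
```

```text
time: 9.35
eef_pos: [0.4258, 0.1167, 0.1881]
tcp_rot: [0.834, 0.552, -0.002, -0.001]
contact_force: [-0.1, -0.0, -1.2]
opening: 0.583
finger_force: 0.0
time: 10.85
eef_pos: [0.4266, 0.1167, 0.1894]
tcp_rot: [0.034, 0.999, -0.0, -0.001]
contact_force: [0.1, -0.1, 0.1]
opening: 0.586
finger_force: 0.0
[0.4265787  0.1167405  0.18936386] [-0.99775194  0.06698905  0.00187823] [ 3.69479668e-02 -2.07644515e-01  2.16539433e+00  1.38277060e-05
  1.18572993e+00 -1.46681437e+00]
2765
(428.2841796875, 119.78661346435547) (13.799530982971191, 51.327579498291016) 86.05908203125
[-0.1668257   0.317016    9.08603089]
```

View pics/w5.png

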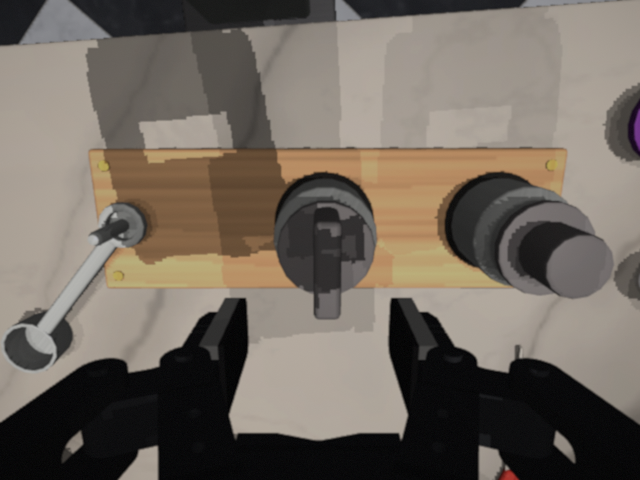

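The wrist view shows the scoop resting with its eye on the post at (122,226). The wing at (327,262) measures 14 x 51 mm and is aligned with the tool. I'll descend and grip it.

```bash
python3 -m inch '[{"slide":[-0.2,0.3,3],"turn":0,"grip":4.5},{"slide":[-0.2,0.3,6],"turn":0,"grip":4.5},{"slide":[-0.2,0.3,8],"turn":0,"grip":4.5},{"slide":[-0.2,0.3,9],"turn":0,"grip":4.5},{"slide":[-0.2,0.3,9],"turn":0,"grip":4.5},{"slide":[-0.2,0.3,9],"turn":0,"grip":4.5},{"slide":[-0.2,0.3,9],"turn":0,"grip":0.8},{"slide":[-0.2,0.3,9],"turn":0,"grip":0.8},{"slide":[-0.2,0.3,9],"turn":0,"grip":0.8},{"slide":[-0.2,0.3,9],"turn":0,"grip":0.8},{"slide":[-0.2,0.3,9],"turn":0,"grip":0.8},{"slide":[-0.2,0.3,9],"turn":0,"grip":0.8},{"slide":[-0.2,0.3,9],"turn":0,"grip":0.8}]' 70
python3 -c "
from plant import ctrl;s=ctrl.get_state();print(s['wrist_torque'],s['qpos'])"
python3 -m inch '[{"slide":[0,0,0],"turn":0.03,"grip":0.8},{"slide":[0,0,0],"turn":0.06,"grip":0.8},{"slide":[0,0,0],"turn":0.09,"grip":0.8},{"slide":[0,0,0],"turn":0.09,"grip":0.8},{"slide":[0,0,0],"turn":0.09,"grip":0.8}]' 70
python3 -c "
from plant import ctrl;s=ctrl.get_state();print(s['wrist_torque'],s['qpos'])"
```

```text
time: 12.2
eef_pos: [0.4304, 0.1202, 0.1017]
tcp_rot: [0.032, 0.999, 0.001, 0.001]
contact_force: [-0.1, 3.1, 5.1]
opening: 0.15
finger_force: 70.1
[ 0.505226    0.07067925 -0.04351059] [ 4.38415704e-02 -7.43301329e-02  2.22538454e+00  1.41956471e-03
  9.87944288e-01 -1.46436767e+00]
time: 12.7
eef_pos: [0.4308, 0.1193, 0.1016]
tcp_rot: [0.076, 0.997, -0.0, 0.002]
contact_force: [0.8, 0.5, 5.6]
opening: 0.151
finger_force: 70.1
[ 0.00116583 -0.13033608 -0.03014402] [ 4.31495165e-02 -7.40628089e-02  2.22527252e+00 -1.39306876e-03
  9.86958687e-01 -1.37410028e+00]
```

It moves freely clockwise for 5°. I'll check that anticlockwise meets a stop.

```bash
python3 -m inch '[{"slide":[0,0,0],"turn":-0.06,"grip":0.8},{"slide":[0,0,0],"turn":-0.1,"grip":0.8},{"slide":[0,0,0],"turn":-0.14,"grip":0.8},{"slide":[0,0,0],"turn":-0.17,"grip":0.8},{"slide":[0,0,0],"turn":-0.17,"grip":0.8}]' 70
python3 -c "
from plant import ctrl;s=ctrl.get_state();print(s['wrist_torque'],s['qpos'])"
python3 -m inch '[{"slide":[0,0,0],"turn":0.1,"grip":0.8},{"slide":[0,0,0],"turn":0.2,"grip":0.8},{"slide":[0,0,0],"turn":0.3,"grip":0.8},{"slide":[0,0,0],"turn":0.4,"grip":0.8},{"slide":[0,0,0],"turn":0.4,"grip":0.8}]' 70
python3 -c "
from plant import ctrl;s=ctrl.get_state();print(s['wrist_torque'],s['qpos'])"
```

```text
time: 13.2
eef_pos: [0.4304, 0.1207, 0.1017]
tcp_rot: [-0.006, 1.0, 0.002, 0.001]
contact_force: [0.2, 3.7, 6.9]
opening: 0.151
finger_force: 70.9
[ 0.68321029  0.05134581 -0.73349818] [ 0.04373142 -0.07429691  2.22537576  0.00402701  0.98778081 -1.54133547]
time: 13.7
eef_pos: [0.4305, 0.1189, 0.1016]
tcp_rot: [0.191, 0.982, -0.001, 0.001]
contact_force: [-0.1, -0.6, 7.3]
opening: 0.15
finger_force: 70.2
[-0.26250432  0.08706755 -0.02479733] [ 0.04283157 -0.07420808  2.22540478 -0.00239663  0.98800532 -1.14244939]
```

Anticlockwise meets a stop (−0.73 N m), so the cap opens clockwise. I'll turn it to its end stop.

```bash
python3 -m inch '[{"slide":[0,0,0],"turn":0.12,"grip":0.8},{"slide":[0,0,0],"turn":0.24,"grip":0.8},{"slide":[0,0,0],"turn":0.36,"grip":0.8},{"slide":[0,0,0],"turn":0.48,"grip":0.8},{"slide":[0,0,0],"turn":0.6,"grip":0.8},{"slide":[0,0,0],"turn":0.72,"grip":0.8},{"slide":[0,0,0],"turn":0.8,"grip":0.8},{"slide":[0,0,0],"turn":0.86,"grip":0.8},{"slide":[0,0,0],"turn":0.9,"grip":0.8},{"slide":[0,0,0],"turn":0.94,"grip":0.8},{"slide":[0,0,0],"turn":0.96,"grip":0.8},{"slide":[0,0,0],"turn":0.96,"grip":0.8}]' 70
python3 -c "
from plant import ctrl;s=ctrl.get_state();print(s['wrist_torque'],s['qpos'])"
```

```text
time: 14.9
eef_pos: [0.4305, 0.1187, 0.1016]
tcp_rot: [0.621, 0.784, -0.0, 0.002]
contact_force: [1.1, -1.6, 6.6]
opening: 0.152
finger_force: 70.3
[-0.28474478  0.11763754  0.32876613] [ 0.04287398 -0.07424531  2.22538512 -0.00355919  0.98812315 -0.18550881]
```

```bash
python3 -m inch '[{"slide":[0,0,0],"turn":0.03,"grip":0.8},{"slide":[0,0,0],"turn":0.03,"grip":0.8},{"slide":[0,0,0],"turn":0,"grip":0.8},{"slide":[0,0,-0.3],"turn":0,"grip":0.8},{"slide":[0,0,-0.7],"turn":0,"grip":0.8},{"slide":[0,0,-1.0],"turn":0,"grip":0.8},{"slide":[0,0,-1.0],"turn":0,"grip":0.8}]' 70
python3 -c "
from plant import ctrl;s=ctrl.get_state();print(s['wrist_torque'],s['qpos'])"
```

```text
time: 15.6
eef_pos: [0.4299, 0.1194, 0.1092]
tcp_rot: [0.622, 0.783, 0.001, 0.001]
contact_force: [5.1, 1.1, -6.1]
opening: 0.151
finger_force: 69.9
[ 0.15094687 -1.10703803  0.13478052] [ 4.30450883e-02 -8.86904585e-02  2.22262431e+00 -7.13977726e-04
  1.00465436e+00 -1.84329203e-01]
```

```bash
python3 -m inch '[{"slide":[0,0,-0.3],"turn":0,"grip":0.8},{"slide":[0,0,-0.6],"turn":0,"grip":0.8},{"slide":[0,0,-1.0],"turn":0,"grip":0.8},{"slide":[0,0,-1.4],"turn":0,"grip":0.8},{"slide":[0,0,-1.4],"turn":0,"grip":0.8}]' 70
python3 -c "
from plant import ctrl;s=ctrl.get_state();print(s['wrist_torque'],s['qpos'])"
```

```text
time: 16.1
eef_pos: [0.4293, 0.1196, 0.1249]
tcp_rot: [0.622, 0.783, -0.0, 0.0]
contact_force: [0.1, 0.2, -0.8]
opening: 0.148
finger_force: 70.6
[-0.01872849 -0.02394151  0.0318058 ] [ 4.34301887e-02 -1.13337815e-01  2.21210954e+00 -2.22674803e-04
  1.04260158e+00 -1.84351864e-01]
```

Now it is free and carries only the cap's weight (−0.8 N). I'll lift it higher, then verify.

```bash
python3 -m inch '[{"slide":[0,0,-1.5],"turn":0,"grip":0.8},{"slide":[0,0,-3.5],"turn":0,"grip":0.8},{"slide":[0,0,-5.5],"turn":0,"grip":0.8},{"slide":[0,0,-7],"turn":0,"grip":0.8},{"slide":[0,0,-8],"turn":0,"grip":0.8},{"slide":[0,0,-8],"turn":0,"grip":0.8},{"slide":[0,0,-8],"turn":0,"grip":0.8},{"slide":[0,0,-8],"turn":0,"grip":0.8},{"slide":[0,0,-8],"turn":0,"grip":0.8}]' 70
python3 - <<'E'
from h import *
si,_=ctrl.read_camera("side")
cv2.imwrite("pics/m6.png",cv2.resize(si[180:350,250:450,::-1],(700,595),interpolation=2))
E
```

```text
time: 17.0
eef_pos: [0.4287, 0.1196, 0.2032]
tcp_rot: [0.622, 0.783, -0.001, -0.001]
contact_force: [-0.3, -0.1, -1.1]
opening: 0.152
finger_force: 70.6
```

View pics/m6.png

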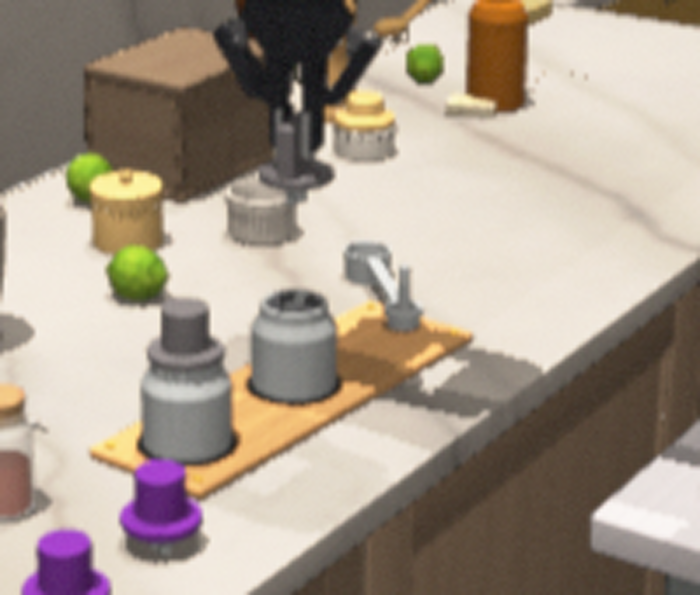

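The side view shows the flask open, the wing cap upright about 10 cm above it, the scoop eye on the post, and the round cap still shut.

```bash
python3 -c "
from plant import ctrl;print(ctrl.sign_off())"
```

```text
the job is handed in; nothing more can be done
None
```

The job is handed in: the scoop's eye rests on the post, and the wing cap, which opens clockwise, is off and held upright and still about 10 cm above its flask, with the round-knobbed cap still shut and nothing else touched.

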